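Hang the tea infuser in the swing-arm hook to drip

ROBOT

A 6-joint arm with a two-finger parallel gripper is mounted at the origin on the work surface. World frame = base frame: x ahead of the robot, y to its left, z up, the work surface at z = 0. Lengths are in m, angles in rad, forces in N, time in s.
With the tool pointing down it reaches from about 0.225 to 0.875 m from the base axis. Payload 3.4 kg.
Tool frame: the origin (TCP) lies at the very end of the fingers, on their centre line; the grasp point (between the pads) lies 19 mm behind it; z points along the fingers, y is the direction in which the jaws open and shut (so a half turn about z gives the same grasp; the last joint's range is limited). The gripper opens to 85 mm and grips with 20 to 120 N. Pads are 22 mm wide; open, the fingers measure 114 mm over their backs; the gripper's body (76 mm by 85 mm) begins 54 mm behind the grasp point. The pads swing forward as they close: fully open they stand 13 mm farther back than shut.
Start: joints at [1.179, 0.276, 1.505, -0, 1.361, -0.121], TCP at [0.154, 0.554, 0.192] pointing down, gripper open.
Joint ranges: [-2.89, 2.89], [-0.75, 2.08], [0.22, 2.7], [-1.18, 4.32], [0.11, 2.71], [-2.7, 2.7]. Speed limits (rad/s): [2.57, 2.57, 3.14, 3.14, 3.14, 3.14].

INTERFACE

Orientations are given as a unit quaternion [w, x, y, z].
In Python, from rig import manip gives the robot as it stands. The module is installed in compiled form; this text tells all that it offers.
- The arm moves only by the tool carry_out, never from a script. Its argument "moves" is one flat list of numbers, 5 for each row, row after row: the opening in per cent of the stroke, from 0 (shut) to 100 (fully open), then the shift along the world's x, y, z in cm, then the turn about the world's z in rad. A call has exactly 10 rows; each row shifts and turns the commanded pose from where the row before left it; what a row does not reach is not made up. A row lasts 1/10 s, in which the tool goes at most 50 mm and 8.59 degrees, less where a joint would pass 70% of its speed; a pose out of reach is approached as far as the arm can. A call is refused whole if a number of a shift passes 5 or a number of a turn 0.15, either way. A call with a gripper value outside its range is refused whole. The fingers move at their own pace and stop on an object; "squeeze" is the grip in N (left out, the last holds). Time passes only in rows, so rows that do not move let the fingers close, or fill a call up. It gives the time, the measured TCP pose, the force and the opening at its end, in the units of the state.
- manip.get_state(): the state, without advancing time (a new reading comes with each control period).
- manip.get_image(name): name is "side" or "top" or "wrist"; returns the picture (420x560x3 uint8, red, green, blue); there is no depth.
- manip.camera_info(name): a dict with "fov_y" (degrees; the focal length in pixels is half the picture's height over the tangent of half this angle, whatever the lens; pixels are square), "cx", "cy" (the principal point, pixels), "rvec" (rotation vector, rad) and "tvec" (3), from world to camera coordinates, as OpenCV has them; the wrist camera has in their place "hand_eye" (4x4, takes a point from camera to tool coordinates, whose origin is the TCP and whose axes are the flange's). Camera axes: x right, y down, z forward; pixel columns grow to the right and rows downward; lengths in m; the calibration is good to about 2 mm. A picture is of the moment at which its call begins: read the wrist's pose just before it. camera_info takes no time and is no camera call.
- manip.sign_off(): hands the job in, once; it reports no verdict.
The state is a dict: "clock": time; "qpos": joint angles; "qd": joint speeds; "effort": joint torques, N m; "position": TCP position; "ee_rot": TCP orientation; "contact_force": force on the tool from outside, world axes, zero at the start; "moment": the same for the moment, N m; "width": finger opening in m.
Only numpy, scipy, OpenCV 4.12 (cv2) and the standard library are available. Lean on these libraries where they do the work, as an engineer would, in place of code of your own. Each camera call takes 0.05 s, during which the arm holds its last target. There are 200 camera calls.

TASK

Swing the arm of the wooden coaster holder out over the aluminium tray until it comes to its stop. Then hang the tea infuser in the steel hook at the end of the arm to drip: bring its neck in sideways through the open end of the hook, slide it in gently until you feel the sprung back of the throat give, and let it down until its collar sits fully home in the throat. Let go of it hanging upright and still, with the arm left out at its stop, without pressing hard on the hook and without upsetting the infuser, the cups or the milk jug.

Things in the scene. Friction and masses are not known exactly. Their poses are not given: they have to be found in the camera images.
- infuser: Steel tea infuser standing upright, 0.15 kg. Origin: centre of underside, z up. Basket 44 mm diameter up to 53 mm; bare neck 8 mm diameter from 53 to 88; collar 22 mm diameter from 88 to 96, lower edge bevelled 1.5 mm; neck to 106; dark wooden handle 20 x 20 mm from 106 to 156 mm, faces square to body x and y. Take it by the handle from above, tips no lower than the handle's foot.
- collar (a point): Centre of the underside of the infuser's collar, 88 mm above the infuser's underside; axes as the infuser.
- holder: Wooden coaster holder, fixed. Base 160 x 110 x 18 mm, origin at the centre of its underside; five round coasters stacked (to 53 mm high) on its +x half; a post 22 mm thick, 55 mm from the origin towards -x, carries the swing arm on a vertical pivot. A fixed aluminium tray (200 x 150 mm, 12 mm high) lies on its +y side, centre at (-45, 140) mm.
- swing_arm (a joint): Angle of the swing arm, rad. 0: the arm points along the holder's +x, parked over the coasters. Grows counter-clockwise seen from above to a hard stop at 1.5 (out over the tray). Friction hinge: takes about 2.5 N at 82 mm from the pivot, stays where it is left.
- pivot (a point): Point on the pivot axis, 125 mm above the table, turning with the arm: x along the arm towards the hook, z up, y to the arm's left. Wooden bar 16 mm wide, 111 to 125 mm above the table, ends 92 mm from here; cap on the pivot to 129 mm. The four points sleeve, throat_mid, entry and this one lie on one line along the arm and share these axes.
- sleeve (a point): On the arm 82 mm from the pivot, 125 mm high. Here a steel sleeve 24 mm wide (107 to 127 mm above the table, its small screw head to 132) clamps the hook to the bar; good place to push the arm. How far out the hook is clamped differs every time and is NOT measured: 26 mm either way. It stays where it is clamped.
- throat_mid (a point): Fixed to the ARM, not the hook: 140 mm from the pivot, 125 mm high. The true throat centre is up to 26 mm nearer or farther along the arm. Throat: 23 mm long, floor 8 mm below this point (a hung collar's underside rests there), between an 8 mm step on the outer side and a sprung upright back plate on the pivot side, 18 mm wide, top 137 mm above the table.
- entry (a point): On the arm's line 225 mm from the pivot, 125 mm high: free air in front of the hook's open end. Hook: two tines along the arm, gap 12 mm, each 9 mm wide; tops level with this point from the open end to the throat. Throat centre to the end of the straight gap 34 mm, then a flare to about 30 mm wide, ending at 51 mm. Collar goes over the tines, neck between them.
- tray: Fixed aluminium tray under the swung-out arm, 12 mm high, origin under its centre. HOW THE HOOK FEELS: slide in along the arm with the collar a few mm above the tines' tops; the back plate gives up to 2 mm at about 1.7 N per mm, then is rigid. Lower the collar while it lightly presses the plate. Over 15 N between infuser and holder is too hard.
- cup_a: White espresso cup, 64 mm wide, 56 mm high, handle at +y, origin under its centre; leave alone.
- cup_b: Second white espresso cup, the same; leave alone.
- milk_jug: Steel milk jug, 76 mm wide, 95 mm high, handle at +y, origin under its centre; leave alone.
Things that resemble listed ones, but are neither listed nor needed, are in the scene too. Of the things that look like the holder, the smaller one is meant.

How it is judged:
On the way, in this order (a step that is already met when the one before it is completed fails the run):
1. the arm is swung out to its stop (value of joint swing_arm above 1.4 rad), for 0.2 s.
2. the infuser's neck is between the tines, its collar above their tops (x of collar in the frame of pivot between 0.102 and 0.195 m and y of collar in the frame of pivot between -0.006 and 0.006 m and z of collar in the frame of pivot between -0.0025 and 0.02 m), for 0.05 s.
At the end, for the whole second after the job is handed in: The infuser hangs on the hook alone: its collar's underside 5.5 to 11.5 mm below the tines' tops (home on the throat floor), within 4 mm of the arm's centre line, 107 to 173 mm from the pivot; upright within 0.12 rad, at rest (below 0.03 m/s), and the swing arm past 1.4 rad (x of collar in the frame of pivot between 0.107 and 0.173 m and y of collar in the frame of pivot between -0.004 and 0.004 m and z of collar in the frame of pivot between -0.0115 and -0.0055 m and angle between infuser's own z axis and vertical below 0.12 rad and value of joint swing_arm above 1.4 rad and linear speed of infuser below 0.03 m/s and contact force between infuser and holder above 0.4 N); the robot touches nothing.
It fails at once if the infuser presses on the holder or hook with more than 15 N (contact force between infuser and holder above 15 N).
It fails at once if the infuser is tipped by more than 0.6 rad (angle between infuser's own z axis and vertical above 0.6 rad).
It fails at once if a cup or the milk jug is shifted by more than 25 mm or tipped (distance of any of cup_a, cup_b, milk_jug from where it was at the start of the episode above 0.025 m or angle between any of cup_a, cup_b, milk_jug's own z axis and vertical above 0.3 rad).
It also fails if it takes over 72 s, if anything falls off the work surface, if the arm or the gripper's body presses on something with over 40 N, if the wrist force passes 120 N, or if a joint passes its speed limit or range.

## Working session

There is one attempt and no reset: what is moved stays moved. The work goes in short steps, Python scripts to look and compute and a tool call to move; the robot and the scene stay as the last step left them, time stands still between calls to the robot, and variables do not carry over. Pictures are saved under pics/ and viewed, about 8 in all and at most 12, crops included, and the job is handed in when it is done.

Besides the shell and the picture viewer there is one more tool, called after ">>>" by a JSON object that holds its "op" and its "data", one argument or row to a line. carry_out: Moves the arm, as the interface text tells. Its arguments: {"type":"object","properties":{"moves":{"type":"array","items":{"type":"number"}},"squeeze":{"type":"number"}},"required":["moves"]}

```bash
mkdir -p pics && cat > h.py <<'E'
import numpy as np, cv2
from rig import manip
def save(n,f):
    im=manip.get_image(n); cv2.imwrite('pics/'+f+'.png',im[:,:,::-1]); return im
def cam(n):
    c=manip.camera_info(n); f=210/np.tan(np.radians(c['fov_y']/2))
    K=np.array([[f,0,c['cx']],[0,f,c['cy']],[0,0,1]])
    if 'hand_eye' in c:
        s=manip.get_state(); w,x,y,z=s['ee_rot']
        from scipy.spatial.transform import Rotation as R
        T=np.eye(4);T[:3,:3]=R.from_quat([x,y,z,w]).as_matrix();T[:3,3]=s['position']
        M=T@np.array(c['hand_eye']); return K,M[:3,:3].T,M[:3,3]
    Rm=cv2.Rodrigues(np.array(c['rvec'],float))[0]
    return K,Rm,-Rm.T@np.array(c['tvec'],float).ravel()
def ray(C,u,v):
    K,R,o=C; d=R.T@np.linalg.inv(K)@np.array([u,v,1.]); return o,d/np.linalg.norm(d)
def onz(C,u,v,z):
    o,d=ray(C,u,v); return o+d*(z-o[2])/d[2]
def proj(C,p):
    K,R,o=C; q=K@R@(np.asarray(p,float)-o); return q[:2]/q[2]
def tri(Ca,ua,Cb,ub):
    o1,d1=ray(Ca,*ua);o2,d2=ray(Cb,*ub)
    t=np.linalg.lstsq(np.c_[d1,-d2],o2-o1,rcond=None)[0]
    a,b=o1+d1*t[0],o2+d2*t[1]; return (a+b)/2,np.linalg.norm(a-b)
E
python3 - <<'E'
from h import *
a=save('top','top0');b=save('side','side0')
s=manip.get_state();print(s)
for n in('top','side','wrist'):
    c=manip.camera_info(n);print(n,c); 
    print(cam(n)[2])
E
```

```text
{'clock': 0.1, 'qpos': array([ 1.17903494e+00,  2.76517728e-01,  1.50602708e+00,  1.45983710e-06,
        1.36072828e+00, -1.21037430e-01]), 'qd': array([ 4.86103757e-05, -3.33563814e-03, -2.38237918e-03, -3.45766203e-04,
        5.03165230e-04,  1.11601164e-05]), 'effort': array([ 2.59403401e-03, -4.17701411e+01, -2.46407157e+01, -7.71926352e-05,
        5.72203891e-03,  2.06810466e-05]), 'position': array([0.15358259, 0.55353079, 0.1912261 ]), 'ee_rot': array([-2.13768023e-04,  1.34949090e-01,  9.90852177e-01, -8.12565534e-04]), 'contact_force': array([ 0.09191795, -0.19617361,  0.50427099]), 'moment': array([-0.01776558, -0.00311231, -0.02964834]), 'width': 0.08557033552210738}
top {'fov_y': 48.8989078197306, 'cx': 275.37144421606695, 'cy': 205.72945484177836, 'rvec': array([ 2.14791236, -2.09565682,  0.20800715]), 'tvec': array([0.05106241, 0.53479024, 1.16351393])}
[0.30126465 0.06527571 1.24392578]
side {'fov_y': 53.65808720093292, 'cx': 275.69931367353945, 'cy': 213.50848069306426, 'rvec': array([ 2.24189631, -0.67103905,  0.28995482]), 'tvec': array([-0.41642428,  0.30173434,  0.85445586])}
[ 0.11906652 -0.57887871  0.80328713]
wrist {'fov_y': 70.00271244247196, 'cx': 281.5143344238481, 'cy': 210.69137641519688, 'hand_eye': array([[ 8.14830763e-04, -9.45616139e-01, -3.25283652e-01,
         8.38885158e-02],
       [ 9.99999378e-01,  5.22594436e-04,  9.85775096e-04,
        -1.05291441e-03],
       [-7.62173413e-04, -3.25284252e-01,  9.45615976e-01,
        -1.82762839e-01],
       [ 0.00000000e+00,  0.00000000e+00,  0.00000000e+00,
         1.00000000e+00]])}
[0.07258544 0.57523425 0.37400758]
```

View pics/top0.png

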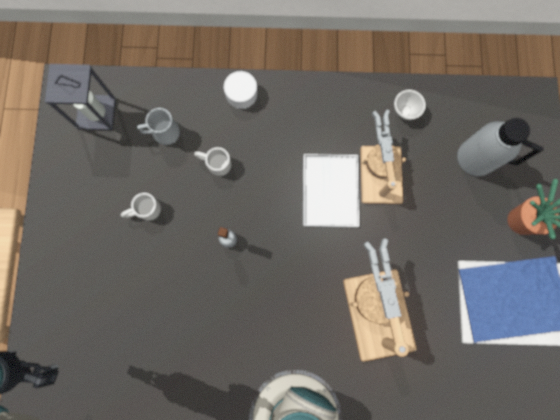

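View pics/side0.png

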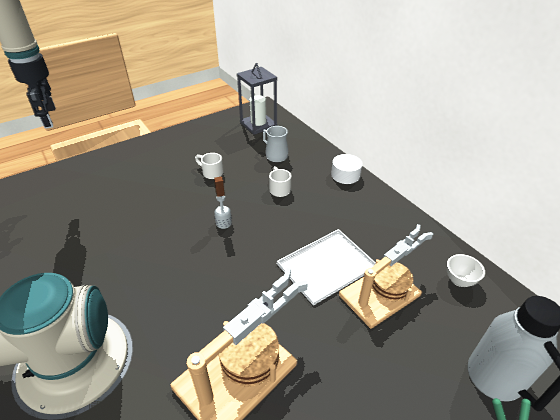

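The top view shows the infuser at about (223,232) for the handle top. The smaller holder is at about (382,175) with its arm parked along image-up (world +x), and the tray is at (331,190). The side view agrees: infuser at (221,200), small holder at (380,285). Next I'll zoom in on both and measure the masks.

```bash
python3 - <<'E'
from h import *
t=cv2.imread('pics/top0.png');s=cv2.imread('pics/side0.png')
r=lambda im,x,y,w,h,k:cv2.resize(im[y:y+h,x:x+w],None,fx=k,fy=k,interpolation=cv2.INTER_CUBIC)
c=np.hstack([r(t,300,100,130,120,3),r(s,330,215,110,120,3)])
cc=np.hstack([r(t,200,210,60,48,5),r(s,190,170,60,64,5)[:240]])
cc=cv2.copyMakeBorder(cc,0,0,0,c.shape[1]-cc.shape[1],cv2.BORDER_CONSTANT)
cv2.imwrite('pics/crop0.png',np.vstack([c,cc]));print(c.shape)
T=cam('top');S=cam('side')
h=cv2.cvtColor(t,cv2.COLOR_BGR2HSV)
m=((h[...,0]<22)&(h[...,1]>60)&(h[...,2]>60)).astype(np.uint8);m[:,:350]=0;m[:90]=0;m[225:]=0;m[:,430:]=0
for q in cv2.findContours(m,0,2)[0]:
    if cv2.contourArea(q)>100:
        b=cv2.boxPoints(cv2.minAreaRect(q));print('wood',b.tolist());print([onz(T,*p,.018).round(4).tolist() for p in b])
m=((h[...,2]>150)&(h[...,1]<60)).astype(np.uint8);m[:140]=0;m[240:]=0;m[:,:290]=0;m[:,366:]=0
m=cv2.morphologyEx(m,3,np.ones((7,7)))
q=max(cv2.findContours(m,0,2)[0],key=cv2.contourArea);b=cv2.boxPoints(cv2.minAreaRect(q));P=np.array([onz(T,*p,.012) for p in b]);print('tray',b.tolist(),P.round(4).tolist(),P.mean(0))
for nm,im,x0,y0 in(('top',t,205,215),('side',s,200,165)):
    hh=cv2.cvtColor(im,cv2.COLOR_BGR2HSV);w=hh[y0:y0+70,x0:x0+50]
    m=((w[...,0]<15)&(w[...,1]>120)&(w[...,2]>50)).astype(np.uint8)
    y,x=np.nonzero(m);print(nm,'handle',x.mean()+x0,y.mean()+y0,x.min()+x0,x.max()+x0,y.min()+y0,y.max()+y0,len(x))
E
```

```text
(360, 720, 3)
wood [[358.0433654785156, 202.78726196289062], [360.1643981933594, 143.39874267578125], [406.4981384277344, 145.05352783203125], [404.3771057128906, 204.44204711914062]]
[[0.5536, -0.1596, 0.018], [0.7223, -0.1672, 0.018], [0.7208, -0.296, 0.018], [0.5522, -0.2852, 0.018]]
tray [[303.0, 154.0], [361.0, 154.0], [361.0, 226.0], [303.0, 226.0]] [[0.6894, -0.009, 0.012], [0.6935, -0.1703, 0.012], [0.4912, -0.168, 0.012], [0.4873, -0.0116, 0.012]] [ 0.59033592 -0.08975172  0.012     ]
top handle 222.2 232.2 220 225 230 235 25
side handle 219.08391608391608 185.93006993006992 214 223 177 195 143
```

View pics/crop0.png

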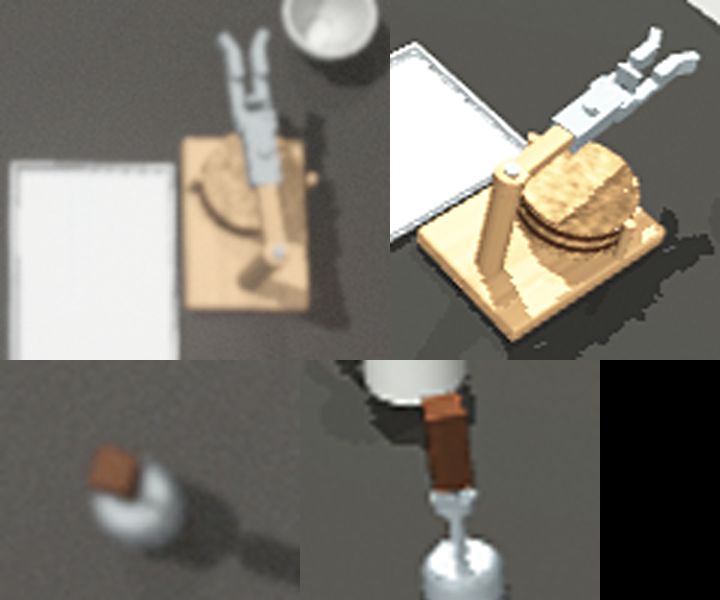

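```bash
python3 - <<'E'
from h import *
T=cam('top');S=cam('side')
B=np.array([onz(T,*p,.018) for p in[(361,146),(401.7,146.7),(402.7,202.7),(362,202)]]);print('base',B.round(3).tolist(),B.mean(0))
print('pivot',onz(T,393,184.3,.129),onz(S,370.3,271.3,.129),tri(T,(393,184.3),S,(370.3,271.3)))
print('screw',onz(T,389,151,.132))
for p in[(375.7,112),(387.3,111)]:print('tip',onz(T,*p,.125))
for p in[(419,226.5),(428,235)]:print('tip side',onz(S,330+(p[0]-330),p[1],.125))
print('handle',onz(T,223,232.4,.156),onz(S,219,179.4,.156),tri(T,(223,232.4),S,(219,179.4)))
for n,p in(('cupa',(146,206)),('cupb',(218,161)),('jug',(160,122))):print(n,onz(T,*p,.06))
E
```

```text
base [[0.715, -0.169, 0.018], [0.716, -0.283, 0.018], [0.557, -0.281, 0.018], [0.556, -0.17, 0.018]] [ 0.63586397 -0.22578413  0.018     ]
pivot [ 0.57986404 -0.2266509   0.129     ] [ 0.58208583 -0.22926046  0.129     ] (array([ 0.58166777, -0.22792978,  0.12728895]), np.float64(0.0030367628735324744))
screw [ 0.66500334 -0.21791522  0.132     ]
tip [ 0.77113385 -0.18784331  0.125     ]
tip [ 0.77465555 -0.21778082  0.125     ]
tip side [ 0.76990996 -0.19073456  0.125     ]
tip side [ 0.76619565 -0.22098288  0.125     ]
handle [0.44546981 0.18691563 0.156     ] [0.44902313 0.18345462 0.156     ] (array([0.44787912, 0.18642505, 0.15391501]), np.float64(0.004487163731452994))
cupa [0.52248802 0.40136546 0.06      ]
cupb [0.64901258 0.21968157 0.06      ]
jug [0.75433107 0.38151499 0.06      ]
```

Checks: the base centre is (0.636,-0.226) and the base is axis-aligned. The pivot at (0.581,-0.227) is 55 mm towards -x, as specified. The handle top is at (0.447,0.186) with height 0.154, close to the 0.156 given. I'll start moving, and look at the infuser on the way.

>>> {"op": "carry_out", "data": {
  "moves": [0, 2.5, -4, 1, 0, 0, 2.5, -4, 1, 0, 0, 2.5, -4, 1, 0, 0, 2.5, -4, 1, 0, 0, 2.5, -4, 1, 0, 0, 2.5, -4, 1, 0, 0, 2.5, -4, 1, 0, 0, 2.5, -4, 1, 0, 0, 2.5, -4, 1, 0, 0, 2.5, -4, 1, 0]
}}

```text
clock: 1.1
position: [0.4042, 0.1523, 0.2923]
ee_rot: [-0.0, 0.135, 0.991, 0.0]
contact_force: [2.0, 0.3, 0.0]
width: 0.0001
```

```bash
python3 - <<'E'
from h import *
s=manip.get_state();print(s['position'],s['qpos'],abs(s['qd']).max())
W=cam('wrist');im=save('wrist','w1')
np.savez('w1.npz',K=W[0],R=W[1],o=W[2])
h=cv2.cvtColor(im,cv2.COLOR_RGB2HSV)
m=((h[...,0]<15)&(h[...,1]>110)&(h[...,2]>40)).astype(np.uint8)
for q in cv2.findContours(m,0,2)[0]:
    if cv2.contourArea(q)>80: print(cv2.contourArea(q),cv2.minAreaRect(q),np.median(im[m>0],0))
E
```

```text
[0.40417187 0.15229535 0.29228323] [ 1.98662659e-01  1.06703416e-02  1.58387073e+00  3.29890012e-04
  1.54701961e+00 -1.10130315e+00] 1.0635027412660394
440.0 ((321.0, 211.0), (26.0, 20.0), 90.0) [68. 45. 29.]
121.0 ((54.79808807373047, 175.095947265625), (12.597479820251465, 50.06998062133789), 1.1457629203796387) [68. 45. 29.]
104.0 ((64.4337158203125, 170.75851440429688), (46.043434143066406, 10.922550201416016), 87.45519256591797) [68. 45. 29.]
```

View pics/w1.png

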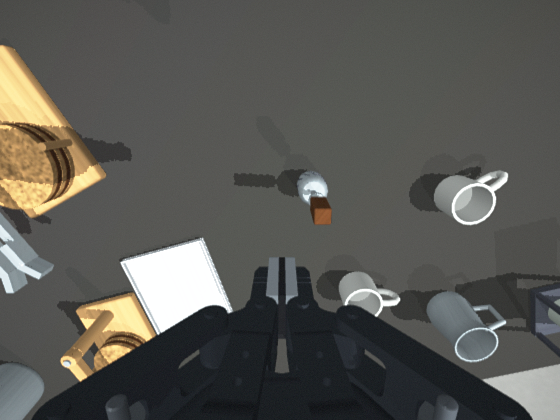

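The wrist view shows the infuser standing clear at (318,200), with its handle top at (321,215) roughly square to the image. I'll carry on to the arm.

>>> {"op": "carry_out", "data": {
  "moves": [0, 2.6, -4.2, 0, 0, 0, 2.6, -4.2, 0, 0, 0, 2.6, -4.2, 0, 0, 0, 2.6, -4.2, 0, 0, 0, 2.6, -4.2, 0, 0, 0, 2.6, -4.2, 0, 0, 0, 2.6, -4.2, 0, 0, 0, 2.6, -4.2, 0, 0, 0, 2.6, -4.2, 0, 0, 0, 2.6, -4.2, 0, 0]
}}

```text
clock: 2.15
position: [0.6645, -0.2673, 0.2912]
ee_rot: [-0.0, 0.135, 0.991, 0.0]
contact_force: [0.8, -0.3, 0.7]
width: -0.0001
```

>>> {"op": "carry_out", "data": {
  "moves": [0, 0, -0.5, -3, 0, 0, 0, 0, -3, 0, 0, 0, 0, -3, 0, 0, 0, 0, -3, 0, 0, 0, 0, -3, 0, 0, 0, 0, -2, 0, 0, 0, 0, -1.4, 0, 0, 0, 0, 0, 0, 0, 0, 0, 0, 0, 0, 0, 0, 0, 0]
}}

```text
clock: 3.15
position: [0.6649, -0.2714, 0.1097]
ee_rot: [0.001, 0.135, 0.991, -0.0]
contact_force: [-0.2, 0.2, 0.2]
width: 0.0004
```

```bash
python3 - <<'E'
from h import *
s=manip.get_state();print(s['position'],s['ee_rot'],s['contact_force'])
# plan: pusher centre track
p=np.array([.581,-.227]);
for d in(.027,):
  prev=None
  for th in np.arange(.1,1.61,.1):
    c=p+.082*np.array([np.cos(th),np.sin(th)])+d*np.array([np.sin(th),-np.cos(th)])
    print(round(th,2),c.round(4),None if prev is None else ((c-prev)*100).round(2));prev=c
E
```

```text
[ 0.66488574 -0.27136253  0.1097173 ] [ 1.41482273e-03  1.34944295e-01  9.90852066e-01 -4.68358157e-04] [-0.17262639  0.24653994  0.22579558]
0.1 [ 0.6653 -0.2457] None
0.2 [ 0.6667 -0.2372] [0.14 0.85]
0.3 [ 0.6673 -0.2286] [0.06 0.86]
0.4 [ 0.667  -0.2199] [-0.03  0.86]
0.5 [ 0.6659 -0.2114] [-0.11  0.86]
0.6 [ 0.6639 -0.203 ] [-0.2   0.84]
0.7 [ 0.6611 -0.1948] [-0.28  0.82]
0.8 [ 0.6575 -0.187 ] [-0.36  0.78]
0.9 [ 0.6531 -0.1796] [-0.44  0.74]
1.0 [ 0.648  -0.1726] [-0.51  0.7 ]
1.1 [ 0.6423 -0.1662] [-0.58  0.64]
1.2 [ 0.6359 -0.1604] [-0.64  0.58]
1.3 [ 0.629  -0.1552] [-0.69  0.51]
1.4 [ 0.6215 -0.1508] [-0.74  0.44]
1.5 [ 0.6137 -0.1471] [-0.78  0.37]
1.6 [ 0.6056 -0.1442] [-0.81  0.29]
```

>>> {"op": "carry_out", "data": {
  "moves": [0, 0, 1.3, 0, 0, 0, 0, 1.3, 0, 0, 0, 0.1, 0.85, 0, 0, 0, 0.1, 0.85, 0, 0, 0, 0, 0.85, 0, 0, 0, -0.1, 0.85, 0, 0, 0, -0.2, 0.85, 0, 0, 0, -0.3, 0.8, 0, 0, 0, -0.35, 0.8, 0, 0, 0, -0.45, 0.75, 0, 0]
}}

```text
clock: 4.15
position: [0.6514, -0.1783, 0.108]
ee_rot: [-0.0, 0.135, 0.991, 0.0]
contact_force: [-0.4, 0.3, -0.2]
width: 0.0001
```

>>> {"op": "carry_out", "data": {
  "moves": [0, -0.5, 0.7, 0, 0, 0, -0.6, 0.65, 0, 0, 0, -0.65, 0.6, 0, 0, 0, -0.7, 0.5, 0, 0, 0, -0.75, 0.45, 0, 0, 0, 0, 0, 0, 0, 0, 0, 0, 0, 0, 0, 0, 0, 0, 0, 0, 0, 0, 0, 0, 0, 0, 0, 0, 0]
}}

```text
clock: 5.15
position: [0.6201, -0.1502, 0.1079]
ee_rot: [0.0, 0.135, 0.991, 0.0]
contact_force: [0.3, 0.8, 0.5]
width: 0.0002
```

```bash
python3 - <<'E'
from h import *
W=cam('wrist');np.savez('w2.npz',K=W[0],R=W[1],o=W[2]);save('wrist','w2')
t=save('top','top2')
r=cv2.resize(t[100:240,290:420],None,fx=3,fy=3,interpolation=cv2.INTER_CUBIC)
w=cv2.imread('pics/w2.png')[:, :400]
cv2.imwrite('pics/c2.png',np.hstack([r,w]))
E
```

```text
(no output)
```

View pics/c2.png

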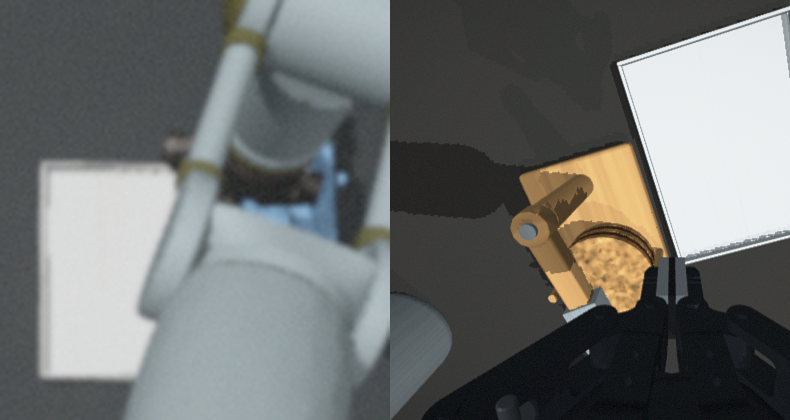

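```bash
python3 - <<'E'
from h import *
z=np.load('w2.npz');C=(z['K'],z['R'],z['o'])
p=onz(C,138,232,.129);a=onz(C,163,312,.125);b=onz(C,196,304,.125)
print(p,a,b,'dir corner',(a+b)/2-p,'tcp proj',proj(C,manip.get_state()['position']))
for th in(.1,.3,.5,.7,.9,1.1,1.4):print(th,[proj(C,[.581+r*np.cos(th),-.227+r*np.sin(th),.125]).round(0).tolist() for r in(.03,.07,.14)])
E
```

```text
[ 0.58286961 -0.22773017  0.129     ] [ 0.64120485 -0.23815801  0.125     ] [ 0.64115938 -0.21492526  0.125     ] dir corner [ 0.05831251  0.00118854 -0.004     ] tcp proj [282.83812328 240.28715404]
0.1 [[165.0, 268.0], [194.0, 317.0], [237.0, 391.0]]
0.3 [[173.0, 264.0], [212.0, 309.0], [270.0, 378.0]]
0.5 [[180.0, 259.0], [228.0, 298.0], [301.0, 359.0]]
0.7 [[185.0, 252.0], [241.0, 284.0], [328.0, 334.0]]
0.9 [[189.0, 244.0], [251.0, 267.0], [351.0, 304.0]]
1.1 [[191.0, 235.0], [257.0, 247.0], [367.0, 268.0]]
1.4 [[191.0, 222.0], [258.0, 215.0], [378.0, 204.0]]
```

```bash
python3 - <<'E'
from h import *
c=manip.camera_info('wrist');K,_,_=cam('wrist');H=np.linalg.inv(np.array(c['hand_eye']))
for x in(0,.006,.011):
  for z in(0,-.01,-.02,-.03,-.04):
    q=K@(H@np.array([x,0,z,1]))[:3];print(x,z,(q[:2]/q[2]).round(1))
im=cv2.imread('pics/w2.png');print([im[r,[262,275,282,290,300]].tolist() for r in range(236,272,3)])
s=manip.get_state();print(s['position'],s['contact_force'])
E
```

```text
0 0 [282.8 240.5]
0 -0.01 [282.9 247.1]
0 -0.02 [282.9 254.4]
0 -0.03 [283.  262.4]
0 -0.04 [283.1 271.5]
0.006 0 [282.8 232.2]
0.006 -0.01 [282.9 238.4]
0.006 -0.02 [283.  245.3]
0.006 -0.03 [283.1 253. ]
0.006 -0.04 [283.2 261.6]
0.011 0 [282.8 225.1]
0.011 -0.01 [282.9 231.1]
0.011 -0.02 [283.  237.7]
0.011 -0.03 [283.1 245. ]
0.011 -0.04 [283.2 253.2]
[[[121, 184, 229], [44, 43, 43], [246, 244, 239], [241, 240, 236], [240, 238, 232]], [[119, 183, 228], [59, 63, 61], [152, 149, 144], [242, 240, 236], [242, 240, 235]], [[121, 186, 231], [60, 62, 62], [51, 51, 50], [242, 240, 235], [242, 240, 236]], [[125, 190, 234], [60, 73, 82], [32, 33, 34], [242, 241, 237], [242, 240, 236]], [[61, 94, 123], [72, 108, 139], [37, 38, 39], [243, 241, 238], [241, 240, 236]], [[32, 50, 66], [80, 123, 158], [38, 41, 40], [238, 236, 232], [236, 235, 229]], [[12, 24, 38], [101, 157, 201], [38, 40, 39], [184, 182, 174], [175, 173, 164]], [[35, 56, 72], [90, 112, 133], [23, 22, 23], [133, 130, 123], [116, 113, 109]], [[34, 56, 73], [89, 86, 79], [17, 16, 13], [88, 83, 77], [184, 181, 173]], [[18, 26, 40], [89, 85, 79], [13, 17, 16], [86, 82, 76], [121, 121, 117]], [[20, 30, 38], [89, 85, 78], [14, 12, 12], [85, 81, 73], [47, 48, 46]], [[22, 16, 12], [87, 84, 77], [18, 17, 15], [89, 85, 79], [26, 23, 18]]]
[ 0.61994685 -0.1500863   0.10789364] [0.20012844 0.11164212 1.2777624 ]
```

The arm is still parked: the pivot is confirmed at (0.583,-0.228), and the fingers passed over the sleeve. In the wrist picture the shut fingertips sit about 25 mm short of the nominal TCP projection. I'll go back and push again lower, staying well clear of the coasters.

>>> {"op": "carry_out", "data": {
  "moves": [0, 0, 0, 3, 0, 0, 0, 0, 3, 0, 0, 1.1, -3, 0, 0, 0, 1.1, -3, 0, 0, 0, 1.1, -3, 0, 0, 0, 1.2, -3.2, 0, 0, 0, 0, 0, -3, 0, 0, 0, 0, -3, 0, 0, 0, 0, -3.3, 0, 0, 0, 0, 0, 0]
}}

```text
clock: 6.25
position: [0.6611, -0.2702, 0.0694]
ee_rot: [-0.005, 0.135, 0.991, 0.002]
contact_force: [-0.4, 0.3, 0.0]
width: -0.0
```

>>> {"op": "carry_out", "data": {
  "moves": [0, 0, 0, 0, 0, 0, 0, 1.3, 0, 0, 0, 0, 1.3, 0, 0, 0, 0.1, 0.85, 0, 0, 0, 0.1, 0.85, 0, 0, 0, 0, 0.85, 0, 0, 0, -0.1, 0.85, 0, 0, 0, 0, 0, 0, 0, 0, 0, 0, 0, 0, 0, 0, 0, 0, 0]
}}

```text
clock: 7.25
position: [0.6657, -0.2114, 0.0746]
ee_rot: [-0.0, 0.135, 0.991, 0.001]
contact_force: [-0.3, -0.3, 0.8]
width: -0.0001
```

```bash
python3 - <<'E'
from h import *
s=manip.get_state();print(s['position'],s['contact_force'])
W=cam('wrist');np.savez('w3.npz',K=W[0],R=W[1],o=W[2]);save('wrist','w3')
for th in(.1,.3,.4,.5,.6,):print(th,[proj(W,[.582+r*np.cos(th),-.227+r*np.sin(th),.125]).round(0).tolist() for r in(.03,.07,.14)])
E
```

```text
[ 0.66567968 -0.21135206  0.07463665] [-0.3386746  -0.32241641  0.76852719]
0.1 [[225.0, 190.0], [259.0, 262.0], [307.0, 365.0]]
0.3 [[237.0, 184.0], [284.0, 251.0], [352.0, 347.0]]
0.4 [[242.0, 180.0], [296.0, 243.0], [374.0, 335.0]]
0.5 [[247.0, 176.0], [307.0, 234.0], [396.0, 321.0]]
0.6 [[251.0, 171.0], [317.0, 225.0], [416.0, 305.0]]
```

View pics/w3.png

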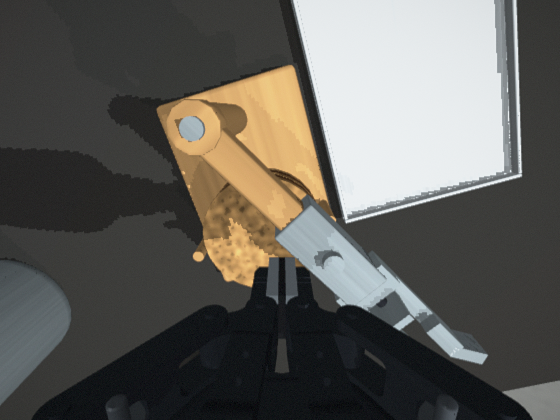

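The arm now follows and sits at about 0.5 rad: the sleeve is at (330,258) and the hook tip at (470,350). I'll push it on to the stop.

>>> {"op": "carry_out", "data": {
  "moves": [0, -0.2, 0.85, 0, 0, 0, -0.3, 0.8, 0, 0, 0, -0.35, 0.8, 0, 0, 0, -0.45, 0.75, 0, 0, 0, -0.5, 0.7, 0, 0, 0, -0.6, 0.65, 0, 0, 0, -0.65, 0.6, 0, 0, 0, -0.7, 0.5, 0, 0, 0, -0.75, 0.45, 0, 0, 0, 0, 0, 0, 0]
}}

```text
clock: 8.3
position: [0.6192, -0.1495, 0.0752]
ee_rot: [-0.001, 0.135, 0.991, 0.001]
contact_force: [-0.3, 0.3, 0.0]
width: 0.0001
```

>>> {"op": "carry_out", "data": {
  "moves": [0, -0.4, 0.2, 0, 0, 0, -0.4, 0.2, 0, 0, 0, -0.3, 0, 0, 0, 0, 0, 0, 0, 0, 0, 0, 0, 0, 0, 0, 0, 0, 0, 0, 0, 0, 0, 0, 0, 0, 0, 0, 0, 0, 0, 0, 0, 0, 0, 0, 0, 0, 0, 0]
}}

```text
clock: 9.3
position: [0.6113, -0.1468, 0.0753]
ee_rot: [0.001, 0.135, 0.991, 0.0]
contact_force: [5.6, -0.4, -1.0]
width: 0.0003
```

The force of 5.6 N with the TCP held off suggests the stop. I'll press a little more to confirm, then back off and raise.

>>> {"op": "carry_out", "data": {
  "moves": [0, -0.3, 0, 0, 0, 0, 0, 0, 0, 0, 0, 0, 0, 0, 0, 0, 0, 0, 0, 0, 0, 0, 0, 0, 0, 0, 0, 0, 0, 0, 0, 0, 0, 0, 0, 0, 0, 0, 0, 0, 0, 0, 0, 0, 0, 0, 0, 0, 0, 0]
}}

```text
clock: 10.3
position: [0.6113, -0.1469, 0.0755]
ee_rot: [0.004, 0.135, 0.991, 0.001]
contact_force: [10.1, 0.9, -3.4]
width: -0.0002
```

>>> {"op": "carry_out", "data": {
  "moves": [0, 1.5, 0, 0, 0, 0, 2, 0, 0, 0, 0, 0, 0, 3, 0, 0, 0, 0, 4, 0, 0, 0, 0, 4, 0, 0, -2, 0, 4, 0, 0, -4, 0, 2, 0, 0, -3, 0, 0, 0, 0, 0, 0, 0, 0, 0, 0, 0, 0, 0]
}}

```text
clock: 11.3
position: [0.5505, -0.1464, 0.245]
ee_rot: [-0.001, 0.135, 0.991, 0.0]
contact_force: [-0.2, -0.2, -0.9]
width: 0.0001
```

```bash
python3 - <<'E'
from h import *
s=manip.get_state();print(s['position'],s['contact_force'],abs(s['qd']).max())
W=cam('wrist');np.savez('w4.npz',K=W[0],R=W[1],o=W[2]);save('wrist','w4')
E
```

```text
[ 0.55045316 -0.14638931  0.24502546] [-0.16524332 -0.18827335 -0.87319622] 0.03363732859029467
```

View pics/w4.png

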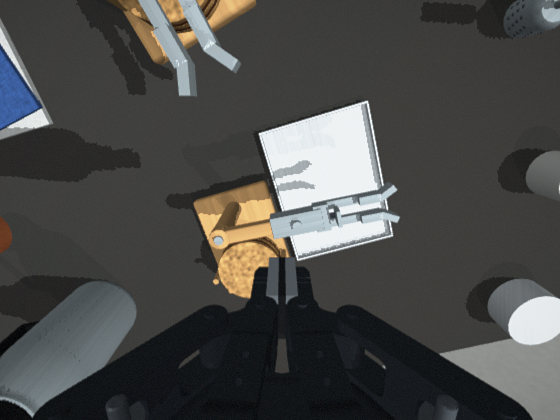

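The arm is out over the tray. Pivot cap at (219,239), sleeve screw at (312,220), hook tips at (394,188) and (398,216). I'll zoom in to locate the throat along the arm.

```bash
python3 - <<'E'
from h import *
im=cv2.imread('pics/w4.png')
cv2.imwrite('pics/w4c.png',cv2.resize(im[175:255,205:405],None,fx=4,fy=4,interpolation=cv2.INTER_CUBIC))
z=np.load('w4.npz');C=(z['K'],z['R'],z['o'])
p=onz(C,219,239,.129);a=onz(C,394,188,.125);b=onz(C,398,216,.125);m=(a+b)/2
print(p,a,b,m,'ang',np.arctan2(*(m-p)[1::-1]),'len',np.hypot(*(m-p)[:2]))
E
```

```text
[ 0.5814549  -0.22629168  0.129     ] [ 0.57689246 -0.03287572  0.125     ] [ 0.60892713 -0.03338527  0.125     ] [ 0.5929098 -0.0331305  0.125    ] ang 1.511563442375073 len 0.19350053606832363
```

View pics/w4c.png

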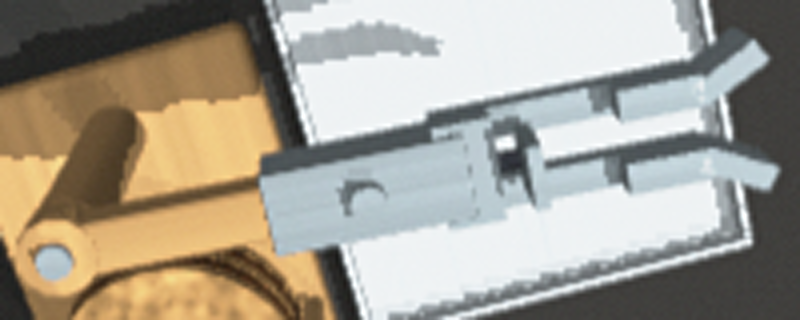

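```bash
python3 - <<'E'
from h import *
z=np.load('w4.npz');C=(z['K'],z['R'],z['o'])
p=onz(C,219,239,.129)[:2]
f=lambda x,y,h=.125:onz(C,205+x/4,175+y/4,h)[:2]
L=lambda q:round(float(np.hypot(*(q-p))),4)
t=(f(767,55)+f(775,178))/2
print('tip',t,L(t),'thr',L(t)-.051)
g=(f(705,80)+f(715,148))/2;print('flare',g,L(g),'thr',L(g)-.034)
for a in((618,100),(628,170)):print('step',f(*a),'along',((f(*a)-p)@(t-p))/L(t)-.0115)
for a in((490,125),(525,180)):
  for h in(.137,.117):print('plate',h,((f(*a,h)-p)@(t-p))/L(t))
print('ang',np.arctan2(*(t-p)[::-1]),np.arctan2(*(g-p)[::-1]))
E
```

```text
tip [ 0.59580553 -0.03171247] 0.1951 thr 0.1441
flare [ 0.59057776 -0.04716379] 0.1794 thr 0.1454
step [ 0.58014226 -0.06992865] along 0.14434908912312475
step [ 0.60026031 -0.07099407] along 0.14476630500748752
plate 0.137 0.12056185999344429
plate 0.117 0.12247877983393562
plate 0.137 0.12725666029480417
plate 0.117 0.1296338236379172
ang 1.4971775130985618 1.5199109693942174
```

Tip, flare and step edges all put the throat centre at 0.144–0.145 m from the pivot, near (0.592,-0.082), with the arm at about 1.5 rad. Next is the infuser. I'll turn the tool so the jaws will close across the arm's line, and look again from close by.

>>> {"op": "carry_out", "data": {
  "moves": [60, -1, 2.8, 0.3, -0.15, 60, -1, 2.8, 0.3, -0.15, 60, -1, 2.8, 0.3, -0.15, 60, -1, 2.8, 0.3, -0.15, 60, -1, 2.8, 0.3, -0.15, 60, -1, 2.8, 0.3, -0.15, 60, -1, 2.8, 0.3, -0.15, 60, -1, 2.8, 0.3, -0.15, 60, -1, 2.8, 0.3, -0.15, 60, 0, 0, 0, -0.15]
}}

```text
clock: 12.35
position: [0.461, 0.1085, 0.2717]
ee_rot: [-0.001, 0.775, 0.632, -0.0]
contact_force: [0.9, 0.6, 1.0]
width: 0.051
```

>>> {"op": "carry_out", "data": {
  "moves": [60, -0.5, 0.6, 0, 0, 60, 0, 0, 0, 0, 60, 0, 0, 0, 0, 60, 0, 0, 0, 0, 60, 0, 0, 0, 0, 60, 0, 0, 0, 0, 60, 0, 0, 0, 0, 60, 0, 0, 0, 0, 60, 0, 0, 0, 0, 60, 0, 0, 0, 0]
}}

```text
clock: 13.35
position: [0.4568, 0.1111, 0.2721]
ee_rot: [0.0, 0.774, 0.633, 0.0]
contact_force: [0.1, 0.5, 0.3]
width: 0.0514
```

```bash
python3 - <<'E'
from h import *
s=manip.get_state();print(s['position'],s['ee_rot'],s['qpos'][[0,5]],s['width'])
W=cam('wrist');np.savez('w5.npz',K=W[0],R=W[1],o=W[2]);im=save('wrist','w5')
h=cv2.cvtColor(im,cv2.COLOR_RGB2HSV)
m=((h[...,0]<15)&(h[...,1]>110)&(h[...,2]>40)).astype(np.uint8)
q=max([q for q in cv2.findContours(m,0,2)[0]],key=cv2.contourArea);print(cv2.contourArea(q),cv2.minAreaRect(q))
v=h[...,2][m>0];print('V',np.percentile(v,[5,25,50,75,95]))
x,y,w,hh=cv2.boundingRect(q);print(x,y,w,hh)
T=((m>0)&(h[...,2]>np.percentile(v,50)-15)).astype(np.uint8)
cv2.imwrite('pics/w5c.png',np.hstack([cv2.resize(im[max(y-60,0):y+80,max(x-50,0):x+90][:,:,::-1],(560,560)),]))
E
```

```text
[0.456814   0.11107839 0.27205815] [5.06050110e-05 7.74140269e-01 6.33014092e-01 3.99609570e-05] [0.09040176 0.2903197 ] 0.051429039291620814
399.5 ((256.5, 118.5), (21.0, 21.0), 90.0)
V [ 50.  69. 124. 137. 143.]
246 108 22 22
```

View pics/w5c.png

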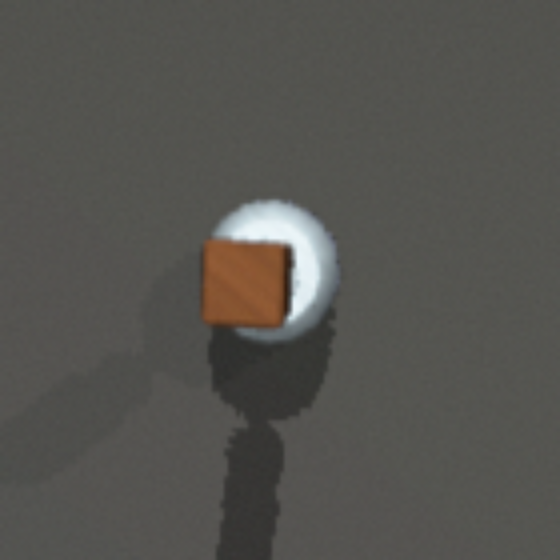

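The handle's top face is centred at (257.4,118.8) and within about 0.03 rad of the tool axes.

```bash
python3 - <<'E'
from h import *
z=np.load('w5.npz');C=(z['K'],z['R'],z['o'])
p=onz(C,257.4,118.8,.156);s=manip.get_state()['position'];print(p,(p-s)*100)
# basket rim circle check: crop centre (272,272)/4, basket top z .053
print('basket',onz(C,196+272/4,48+271/4,.045))
E
```

```text
[0.44874151 0.18709709 0.156     ] [ -0.806339     7.60202692 -11.60652373]
basket [0.44895281 0.18717839 0.045     ]
```

The top face and basket centre agree at (0.449,0.187). I'll move over the infuser and down.

>>> {"op": "carry_out", "data": {
  "moves": [60, -0.4, 2.6, 0, -0.03, 60, -0.4, 3, 0, 0, 60, 0, 2, 0, 0, 60, 0, 0, -3, 0, 60, 0, 0, -4, 0, 60, 0, 0, -4, 0, 60, 0, 0, -3, 0, 60, 0, 0, -1.6, 0, 60, 0, 0, -1, 0, 60, 0, 0, 0, 0]
}}

```text
clock: 14.4
position: [0.4481, 0.1869, 0.105]
ee_rot: [-0.0, 0.784, 0.621, -0.001]
contact_force: [0.1, 0.7, 1.1]
width: 0.0512
```

```bash
python3 - <<'E'
from h import *
s=manip.get_state();print(s['position'],s['contact_force'],s['width'])
W=cam('wrist');S=cam('side')
wi=save('wrist','w6');si=save('side','s6')
c=cv2.resize(si[130:250,160:280],(480,480),interpolation=cv2.INTER_CUBIC)
w=cv2.resize(wi[130:370,180:340],(320,480))
cv2.imwrite('pics/c6.png',np.hstack([c,w])[:,:,::-1])
E
```

```text
[0.44806023 0.18690036 0.10500792] [0.12275905 0.66308384 1.14982355] 0.05122656087883852
```

View pics/c6.png

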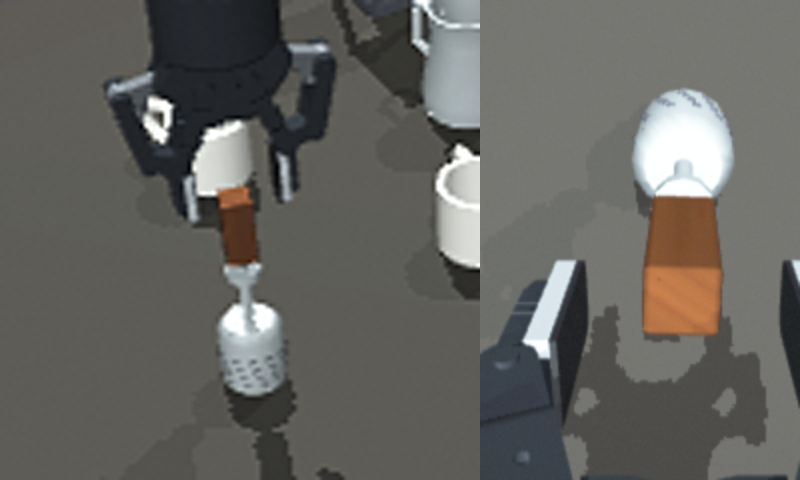

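In the side view the fingertips (about row 210 of the crop) reach only about 10 mm below the handle top. So the real tips sit about 35–40 mm behind the reported TCP, which also explains the missed push. The handle is centred between the pads. I'll go down 2.5 cm more and close.

>>> {"op": "carry_out", "data": {
  "moves": [60, 0, 0, -1.3, 0, 60, 0, 0, -1.2, 0, 60, 0, 0, 0, 0, 20, 0, 0, 0, 0, 10, 0, 0, 0, 0, 10, 0, 0, 0, 0, 10, 0, 0, 0, 0, 10, 0, 0, 0, 0, 10, 0, 0, 0, 0, 10, 0, 0, 0, 0],
  "squeeze": 40
}}

```text
clock: 15.5
position: [0.4492, 0.1874, 0.0821]
ee_rot: [0.0, 0.784, 0.621, 0.001]
contact_force: [-1.2, 0.2, 5.8]
width: 0.0195
```

>>> {"op": "carry_out", "data": {
  "moves": [5, 0, 0, 0, 0, 5, 0, 0, 0, 0, 5, 0, 0, 0, 0, 5, 0, 0, 1, 0, 5, 0, 0, 2, 0, 5, 0, 0, 2, 0, 5, 0, 0, 3, 0, 5, 0, 0, 2, 0, 5, 0, 0, 0, 0, 5, 0, 0, 0, 0]
}}

```text
clock: 16.5
position: [0.4487, 0.187, 0.1809]
ee_rot: [0.0, 0.784, 0.621, 0.0]
contact_force: [-0.8, 1.3, -0.4]
width: 0.0195
```

```bash
python3 - <<'E'
from h import *
s=manip.get_state();print(s['position'],s['ee_rot'],s['contact_force'],s['width'])
W=cam('wrist');S=cam('side')
si=save('side','s7')
w=cv2.cvtColor(si,cv2.COLOR_RGB2HSV)[90:240,180:270]
m=((w[...,0]<15)&(w[...,1]>120)&(w[...,2]>40));y,x=np.nonzero(m);print('brown',len(x),x.min()+180,x.max()+180,y.min()+90,y.max()+90)
for h in(.106,.116,.136,.156):print(h,proj(S,[s['position'][0],s['position'][1],h+.1]))
E
```

```text
[0.44870058 0.18697478 0.18093695] [1.77299676e-04 7.83567537e-01 6.21306575e-01 1.55576078e-04] [-0.7509461   1.30832375 -0.44552077] 0.019499037777079287
brown 193 180 243 91 164
0.106 [216.26340243 162.4834043 ]
0.116 [215.85346222 159.10430575]
0.136 [215.01657786 152.20594683]
0.156 [214.15622694 145.11415518]
```

Held: jaw width is 19.5 mm, and the brown handle foot in the side view sits where it should for a 10 cm lift. Next I'll refine the arm's centre line from the w4 picture.

```bash
python3 - <<'E'
from h import *
im=cv2.imread('pics/w4.png').astype(int)
for c in(364,370,376):print(c,[(r,int(im[r,c,1]),int(im[r,c,0]-im[r,c,2])) for r in range(190,222)])
z=np.load('w4.npz');C=(z['K'],z['R'],z['o'])
for y,x0 in((-.0705,.590),(-.055,.5915)):print([proj(C,[x0+d,y,.125]).round(1).tolist() for d in(-.015,-.006,0,.006,.015)])
E
```

```text
364 [(190, 244, 4), (191, 245, 6), (192, 155, 9), (193, 87, 10), (194, 84, 11), (195, 85, 12), (196, 122, 14), (197, 197, 21), (198, 214, 22), (199, 211, 23), (200, 210, 23), (201, 203, 23), (202, 203, 21), (203, 204, 23), (204, 205, 22), (205, 237, 6), (206, 242, 5), (207, 243, 5), (208, 244, 5), (209, 245, 5), (210, 163, 11), (211, 91, 8), (212, 84, 11), (213, 85, 12), (214, 89, 12), (215, 140, 18), (216, 198, 23), (217, 213, 24), (218, 209, 23), (219, 210, 24), (220, 203, 23), (221, 203, 22)]
370 [(190, 206, 10), (191, 121, 12), (192, 85, 10), (193, 84, 11), (194, 89, 9), (195, 142, 16), (196, 199, 23), (197, 212, 25), (198, 210, 24), (199, 209, 22), (200, 205, 22), (201, 203, 24), (202, 202, 24), (203, 217, 18), (204, 239, 7), (205, 242, 4), (206, 242, 4), (207, 244, 6), (208, 245, 6), (209, 155, 10), (210, 87, 11), (211, 84, 11), (212, 85, 12), (213, 90, 10), (214, 144, 17), (215, 203, 22), (216, 215, 24), (217, 212, 23), (218, 208, 23), (219, 203, 21), (220, 203, 22), (221, 203, 22)]
376 [(190, 134, 10), (191, 87, 9), (192, 84, 6), (193, 91, 9), (194, 151, 18), (195, 202, 22), (196, 211, 24), (197, 210, 23), (198, 210, 21), (199, 206, 21), (200, 205, 24), (201, 204, 23), (202, 225, 12), (203, 240, 6), (204, 243, 5), (205, 242, 5), (206, 243, 5), (207, 229, 6), (208, 135, 10), (209, 85, 10), (210, 84, 10), (211, 86, 10), (212, 88, 11), (213, 148, 17), (214, 203, 23), (215, 214, 23), (216, 211, 25), (217, 207, 24), (218, 203, 22), (219, 204, 23), (220, 205, 22), (221, 231, 9)]
[[358.1, 195.6], [359.6, 203.5], [360.7, 208.7], [361.7, 213.8], [363.3, 221.4]]
[[372.9, 193.1], [374.4, 201.1], [375.3, 206.3], [376.3, 211.4], [377.7, 219.0]]
```

```bash
python3 - <<'E'
from h import *
z=np.load('w4.npz');C=(z['K'],z['R'],z['o'])
P=np.array([onz(C,u,v,.125)[:2] for u,v in((364,209.85),(370,208.6),(376,207.5))]);print(P)
d=P[2]-P[0];print(np.arctan2(d[1],d[0]))
p=np.array([.5815,-.2263])
for q in P:print(np.arctan2(*(q-p)[::-1]))
E
```

```text
[[ 0.59225066 -0.06734209]
 [ 0.59257376 -0.06092455]
 [ 0.59306252 -0.05455325]]
1.507399397364863
1.503267069535608
1.5039348374411219
1.5035746988499128
```

The gap's centre line passes through (0.5926,-0.061) at 1.504 rad, in agreement with the stop. I'll carry the infuser to free air in front of the hook and lower it to sliding height, with the collar 5 mm above the tines.

>>> {"op": "carry_out", "data": {
  "moves": [5, 1.8, -2.2, 0, 0.02, 5, 1.8, -2.2, 0, 0.02, 5, 1.9, -2.2, 0, 0.02, 5, 1.9, -2.2, 0, 0.02, 5, 1.9, -2.2, 0, 0.02, 5, 1.9, -2.2, 0, 0.02, 5, 1.8, -2.2, 0, 0.02, 5, 1.8, -2.2, 0, 0.02, 5, 0, 0, 0, 0, 5, 0, 0, 0, 0]
}}

```text
clock: 17.55
position: [0.5958, 0.0108, 0.1789]
ee_rot: [-0.002, 0.732, 0.681, -0.001]
contact_force: [0.4, 0.0, -1.1]
width: 0.0193
```

>>> {"op": "carry_out", "data": {
  "moves": [5, 0, 0, -1.5, 0, 5, 0, 0, -1.5, 0, 5, 0, 0, -1.5, 0, 5, 0, 0, -1.1, 0, 5, 0, 0, 0, 0, 5, 0, 0, 0, 0, 5, 0, 0, 0, 0, 5, 0, 0, 0, 0, 5, 0, 0, 0, 0, 5, 0, 0, 0, 0]
}}

```text
clock: 18.55
position: [0.597, 0.0111, 0.1254]
ee_rot: [0.0, 0.731, 0.682, 0.0]
contact_force: [-0.1, -0.1, -1.3]
width: 0.0195
```

```bash
python3 - <<'E'
from h import *
s=manip.get_state();print(s['position'],s['ee_rot'],s['contact_force'],s['width'])
S=cam('side');si=save('side','s8');x,y=s['position'][:2]
P=proj(S,[x,y,s['position'][2]-.082+.088]);print('collar px',P)
w=save('wrist','w8');c=cv2.resize(si[170:290,290:410],(480,480),interpolation=cv2.INTER_CUBIC)
cv2.imwrite('pics/c8.png',np.hstack([c,cv2.resize(w[130:370,180:340],(320,480))])[:,:,::-1])
E
```

```text
[0.59701974 0.01105323 0.12540429] [2.72976153e-04 7.31446585e-01 6.81898638e-01 2.56824681e-04] [-0.10926494 -0.14423359 -1.34949341] 0.019455362959248556
collar px [307.06989219 203.34536579]
```

View pics/c8.png

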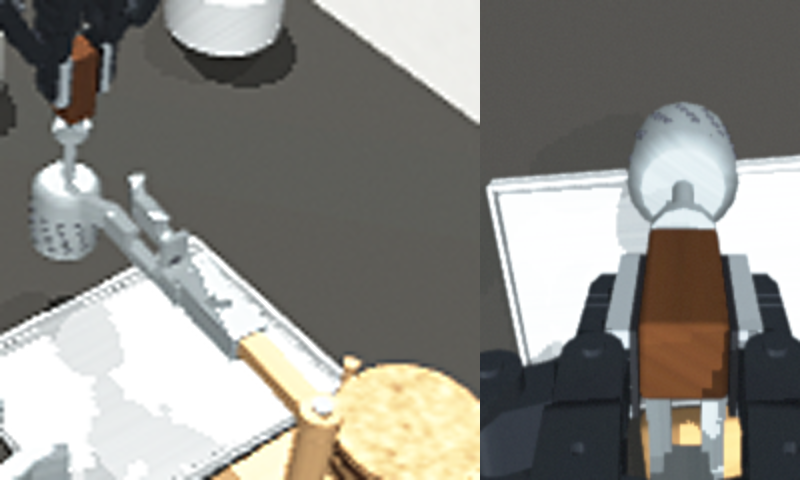

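The side view shows the infuser upright with its collar at crop (70,130), in line with the open end of the hook; the wrist view shows it square between the pads. I'll slide in along the arm, stopping about 12 mm short of the back plate.

>>> {"op": "carry_out", "data": {
  "moves": [5, -0.05, -0.8, -0.1, 0, 5, -0.05, -0.8, 0, 0, 5, -0.05, -0.8, 0, 0, 5, -0.06, -0.8, 0, 0, 5, -0.05, -0.8, 0, 0, 5, -0.06, -0.8, 0, 0, 5, -0.05, -0.8, 0, 0, 5, -0.06, -0.8, 0, 0, 5, -0.05, -0.8, 0, 0, 5, -0.05, -0.8, 0, 0]
}}

```text
clock: 19.65
position: [0.5915, -0.0696, 0.124]
ee_rot: [0.0, 0.731, 0.682, 0.0]
contact_force: [0.7, -0.6, -0.7]
width: 0.0192
```

>>> {"op": "carry_out", "data": {
  "moves": [5, 0, 0, 0, 0, 5, 0, 0, 0, 0, 5, 0, 0, 0, 0, 5, -0.01, -0.2, 0, 0, 5, -0.02, -0.2, 0, 0, 5, -0.01, -0.2, 0, 0, 5, 0, 0, 0, 0, 5, 0, 0, 0, 0, 5, 0, 0, 0, 0, 5, 0, 0, 0, 0]
}}

```text
clock: 20.65
position: [0.5911, -0.0749, 0.124]
ee_rot: [0.0, 0.731, 0.682, 0.0]
contact_force: [0.1, 0.2, -1.0]
width: 0.0196
```

>>> {"op": "carry_out", "data": {
  "moves": [5, -0.01, -0.1, 0, 0, 5, 0, -0.1, 0, 0, 5, -0.01, -0.1, 0, 0, 5, -0.01, -0.1, 0, 0, 5, 0, -0.1, 0, 0, 5, -0.01, -0.1, 0, 0, 5, 0, 0, 0, 0, 5, 0, 0, 0, 0, 5, 0, 0, 0, 0, 5, 0, 0, 0, 0]
}}

```text
clock: 21.65
position: [0.5907, -0.0809, 0.124]
ee_rot: [0.0, 0.731, 0.682, 0.0]
contact_force: [-0.9, -0.6, -0.4]
width: 0.0199
```

>>> {"op": "carry_out", "data": {
  "moves": [5, 0, -0.1, 0, 0, 5, -0.01, -0.1, 0, 0, 5, 0, 0, 0, 0, 5, 0, 0, 0, 0, 5, 0, 0, 0, 0, 5, 0, 0, 0, 0, 5, 0, 0, 0, 0, 5, 0, 0, 0, 0, 5, 0, 0, 0, 0, 5, 0, 0, 0, 0]
}}

```text
clock: 22.65
position: [0.5907, -0.0829, 0.124]
ee_rot: [0.0, 0.731, 0.682, 0.0]
contact_force: [0.8, 0.2, -1.7]
width: 0.0194
```

>>> {"op": "carry_out", "data": {
  "moves": [5, 0, -0.1, 0, 0, 5, -0.01, -0.1, 0, 0, 5, 0, 0, 0, 0, 5, 0, 0, 0, 0, 5, 0, 0, 0, 0, 5, 0, 0, 0, 0, 5, 0, 0, 0, 0, 5, 0, 0, 0, 0, 5, 0, 0, 0, 0, 5, 0, 0, 0, 0]
}}

```text
clock: 23.65
position: [0.5905, -0.0848, 0.124]
ee_rot: [-0.0, 0.731, 0.682, 0.0]
contact_force: [0.4, 3.2, 0.4]
width: 0.0193
```

```bash
python3 - <<'E'
from h import *
for i in range(3):
    s=manip.get_state();print(s['clock'],s['position'].round(4),s['contact_force'].round(2),s['moment'].round(3))
    if i<2: manip.get_image('side')
E
```

```text
23.65 [ 0.5905 -0.0848  0.124 ] [0.4  3.16 0.38] [ 0.515 -0.06  -0.001]
23.7 [ 0.5905 -0.0848  0.124 ] [0.63 3.64 0.69] [ 0.527 -0.033  0.017]
23.75 [ 0.5905 -0.0848  0.124 ] [ 0.43  1.75 -0.92] [ 0.528 -0.053 -0.039]
```

The sprung back gives at y ≈ -0.083, with about 3 N at -0.0848. I'll ease back half a millimetre and lower while pressing lightly.

>>> {"op": "carry_out", "data": {
  "moves": [5, 0, 0.05, 0, 0, 5, 0, 0, -0.2, 0, 5, 0, 0, -0.2, 0, 5, 0, 0, -0.2, 0, 5, 0, 0, -0.1, 0, 5, 0, 0, -0.1, 0, 5, 0, 0, 0, 0, 5, 0, 0, 0, 0, 5, 0, 0, 0, 0, 5, 0, 0, 0, 0]
}}

```text
clock: 24.75
position: [0.5904, -0.0844, 0.1159]
ee_rot: [-0.0, 0.731, 0.682, -0.0]
contact_force: [0.4, 2.2, -1.9]
width: 0.0195
```

>>> {"op": "carry_out", "data": {
  "moves": [5, 0, 0, -0.1, 0, 5, 0, 0, -0.1, 0, 5, 0, 0, 0, 0, 5, 0, 0, 0, 0, 5, 0, 0, 0, 0, 5, 0, 0, 0, 0, 5, 0, 0, 0, 0, 5, 0, 0, 0, 0, 5, 0, 0, 0, 0, 5, 0, 0, 0, 0]
}}

```text
clock: 25.75
position: [0.5906, -0.0844, 0.1141]
ee_rot: [0.0, 0.731, 0.682, 0.0]
contact_force: [0.6, 2.2, 0.6]
width: 0.0195
```

>>> {"op": "carry_out", "data": {
  "moves": [5, 0, 0, -0.1, 0, 5, 0, 0, 0, 0, 5, 0, 0, -0.1, 0, 5, 0, 0, 0, 0, 5, 0, 0, 0, 0, 5, 0, 0, 0, 0, 5, 0, 0, 0, 0, 5, 0, 0, 0, 0, 5, 0, 0, 0, 0, 5, 0, 0, 0, 0]
}}

```text
clock: 26.75
position: [0.5905, -0.0844, 0.112]
ee_rot: [-0.0, 0.731, 0.682, -0.0]
contact_force: [-0.6, 1.9, -1.2]
width: 0.0197
```

>>> {"op": "carry_out", "data": {
  "moves": [5, 0, 0, -0.1, 0, 5, 0, 0, 0, 0, 5, 0, 0, 0, 0, 5, 0, 0, 0, 0, 5, 0, 0, 0, 0, 5, 0, 0, 0, 0, 5, 0, 0, 0, 0, 5, 0, 0, 0, 0, 5, 0, 0, 0, 0, 5, 0, 0, 0, 0]
}}

```text
clock: 27.75
position: [0.5906, -0.0844, 0.1111]
ee_rot: [0.0, 0.731, 0.682, 0.0]
contact_force: [0.3, 2.3, 1.1]
width: 0.0197
```

```bash
python3 - <<'E'
from h import *
for i in range(3):
    s=manip.get_state();print(s['clock'],s['position'].round(4),s['contact_force'].round(2),s['moment'].round(3))
    if i<2: manip.get_image('side')
E
```

```text
27.75 [ 0.5906 -0.0844  0.1111] [0.27 2.27 1.06] [ 0.457 -0.015  0.013]
27.8 [ 0.5906 -0.0844  0.111 ] [-1.09  1.49  0.83] [ 0.417 -0.077  0.001]
27.85 [ 0.5906 -0.0844  0.1111] [0.42 2.4  0.85] [ 0.508 -0.006 -0.006]
```

>>> {"op": "carry_out", "data": {
  "moves": [5, 0, 0, -0.1, 0, 5, 0, 0, 0, 0, 5, 0, 0, 0, 0, 5, 0, 0, 0, 0, 5, 0, 0, 0, 0, 5, 0, 0, 0, 0, 5, 0, 0, 0, 0, 5, 0, 0, 0, 0, 5, 0, 0, 0, 0, 5, 0, 0, 0, 0]
}}

```text
clock: 28.85
position: [0.5907, -0.0844, 0.1109]
ee_rot: [0.0, 0.731, 0.682, 0.0]
contact_force: [-1.0, 3.1, 5.1]
width: 0.0197
```

```bash
python3 - <<'E'
from h import *
for i in range(2):
    s=manip.get_state();print(s['clock'],s['position'].round(4),s['contact_force'].round(2),s['moment'].round(3))
    if i<1: manip.get_image('side')
E
```

```text
28.85 [ 0.5907 -0.0844  0.1109] [-1.04  3.13  5.14] [0.629 0.178 0.016]
28.9 [ 0.5907 -0.0844  0.1109] [-0.57  2.84  4.54] [0.566 0.233 0.027]
```

Landed: fz rises at TCP z = 0.111, which puts the collar's underside at 0.117 m, the throat floor. I'll unload and let go.

>>> {"op": "carry_out", "data": {
  "moves": [5, 0, 0.05, 0.08, 0, 5, 0, 0.05, 0, 0, 5, 0, 0, 0, 0, 5, 0, 0, 0, 0, 26, 0, 0, 0, 0, 30, 0, 0, 0, 0, 34, 0, 0, 0, 0, 40, 0, 0, 0, 0, 45, 0, 0, 0, 0, 50, 0, 0, 0, 0],
  "squeeze": 20
}}

```text
clock: 29.9
position: [0.5905, -0.0834, 0.1108]
ee_rot: [0.0, 0.731, 0.682, -0.0]
contact_force: [0.4, 0.1, -0.1]
width: 0.0425
```

```bash
python3 - <<'E'
from h import *
s=manip.get_state();print(s['position'].round(4),s['contact_force'].round(2),s['width'])
si=save('side','s9');w=save('wrist','w9');c=cv2.resize(si[170:290,290:410],(480,480),interpolation=cv2.INTER_CUBIC)
cv2.imwrite('pics/c9.png',np.hstack([c,cv2.resize(w[130:370,180:340],(320,480))])[:,:,::-1])
E
```

```text
[ 0.5905 -0.0834  0.1108] [ 0.36  0.08 -0.09] 0.04245185874570211
```

View pics/c9.png

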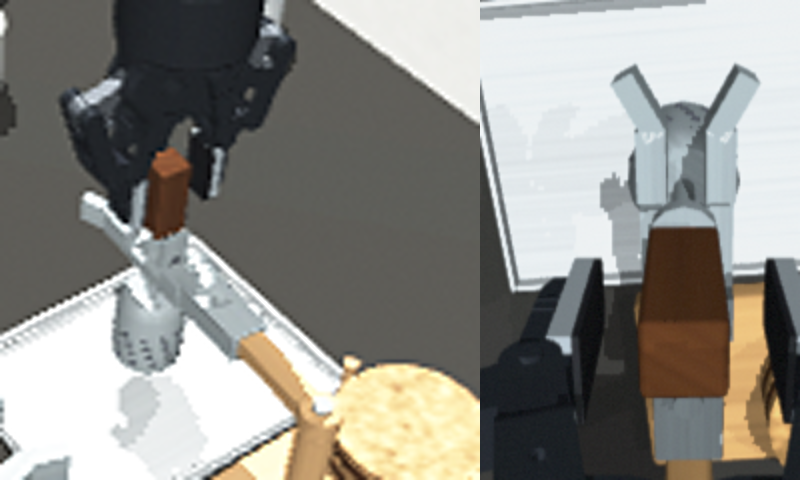

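The infuser hangs upright in the throat: handle at crop (167,195) in the side view, pads clear on both sides, arm still out. I'll withdraw straight up.

>>> {"op": "carry_out", "data": {
  "moves": [50, 0, 0, 0.5, 0, 50, 0, 0, 1, 0, 50, 0, 0, 2, 0, 50, 0, 0, 3, 0, 50, 0, 0, 3, 0, 50, 0, 0, 3, 0, 50, 0, 0, 2, 0, 50, 0, 0, 0, 0, 50, 0, 0, 0, 0, 50, 0, 0, 0, 0]
}}

```text
clock: 31.0
position: [0.5897, -0.0832, 0.2545]
ee_rot: [-0.001, 0.731, 0.682, -0.001]
contact_force: [-0.4, 0.3, 0.4]
width: 0.0426
```

```bash
python3 - <<'E'
from h import *
s=manip.get_state();print(s['position'].round(4),s['contact_force'].round(2))
S=cam('side')
def brown(si):
    w=cv2.cvtColor(si,cv2.COLOR_RGB2HSV)[190:240,315:350]
    m=((w[...,0]<15)&(w[...,1]>130)&(w[...,2]>40)&(w[...,2]<170)).astype(np.uint8)
    q=max(cv2.findContours(m,0,2)[0],key=cv2.contourArea);x,y,a,b=cv2.boundingRect(q);return x+315,y+190,a,b
a=brown(save('side','s10'));b=brown(save('side','s11'));print(a,b)
x,y=.591,-.083
for h in(.135,.185):print(h,proj(S,[x,y,h]).round(1))
E
```

```text
[ 0.5897 -0.0832  0.2545] [-0.43  0.26  0.42]
(325, 207, 12, 23) (325, 207, 12, 23)
0.135 [329.5 226. ]
0.185 [331.5 209.9]
```

The handle sits at columns 325–337, rows 207–230, against a predicted axis from (331.5,210) to (329.5,226). Two pictures are identical, so it is still. Handing in.

```bash
python3 -c "
from rig import manip
print(manip.sign_off())"
```

```text
the job is handed in; nothing more can be done
None
```

The infuser is hanging in the hook with the swing arm out at its stop, and I handed the job in at about 31 s of the 72 s allowed. Sign-off gave no verdict, so what follows is from my own checks.

**What I did**
1. I pushed the swing arm to its hard stop; the force rose from 5.6 to 10 N with no further movement. The pictures put the arm at about 1.50 rad.
2. I took the infuser by its handle and slid it in along the arm until the sprung back gave, at about 3 N.
3. I lowered it until it landed, with the collar's underside at 0.117 m by the measured TCP height, which is the throat floor. The highest force I read was about 6 N.
4. I unloaded the grip, let go and withdrew straight up.

**Last checks**
- **Position:** the handle was within 1–2 pixels of where a fully seated, upright infuser should appear.
- **At rest:** two successive side pictures were identical.
- **Robot:** the gripper was clear, with forces at noise level.
- **Limits of these checks:** forces were read only at the end of each call, so short peaks could have been missed. I did not re-measure the arm angle after letting go, though the picture taken at release shows the arm still out. I also did not re-measure the cups and jug, but the tool never went near them.

**What disagreed**
- **First push missed:** it passed over the sleeve without moving the arm. The real fingertips sit roughly 35–40 mm behind the reported TCP, not at it as stated. I corrected for this in the second push and the grasp.

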